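Centre the bowl and tare the scale touch-free

TASK

The empty breakfast bowl stands off-centre on the kitchen scale: push it along the steel plate, without lifting it, until it stands in the middle, and leave it there. Then tare the scale by its touch-free sensor: point at the blue-ringed eye on the front panel, holding the fingertips still about 3 cm straight above it for at least two seconds, and then draw the hand well clear of the scale. Never touch the scale itself, keep the hand away from the yellow-ringed eye, which would change the units, and leave the things around the scale undisturbed.

Things in the scene. Friction and masses are not known exactly. Their poses are not given: they have to be found in the camera images.
- scale: White portion scale, 252 x 210 mm, fixed. Origin on the table under the plate's middle; x from front panel to back, y to the left seen from the panel, z up. Rigid steel plate 184 (x) x 204 mm (y), flat top 55 mm above the table. Level front panel 92 to 160 mm in front (-x) of the origin, 40 mm above the table: dark display (top 48 mm above the table) between a blue-ringed and a yellow-ringed eye.
- plate_middle (a point): Middle of the weighing plate, on its top surface, 55 mm above the table.
- tare_eye: Infrared tare eye: dark lens in a BLUE ring. Ring 24 mm, lens 15 mm across. Fixed in the level front panel, 126 mm in front (-x) of the scale's origin and 75 mm to its left or right; which eye is on which side varies. Origin: top centre of the lens, 45 mm above the table; z up.
- units_eye: Infrared eye that changes the units: dark lens in a YELLOW ring; to be avoided. Ring 24 mm, lens 15 mm across. Fixed in the level front panel, 126 mm in front (-x) of the scale's origin and 75 mm to its left or right; which eye is on which side varies. Origin: top centre of the lens, 45 mm above the table; z up.
- bowl: Empty ceramic bowl, white with dark blue bands, 0.25 to 0.45 kg, loose on the plate. Outside diameter 132 mm, 56 mm high, foot 92 mm; outer wall upright from 26 mm above the foot to the rim; slides without tipping if pushed there. Starts 30 to 50 mm left (scale +y) of the plate's middle and up to 20 mm before or behind it. Origin: centre of the foot's underside; z up.
- mug: Blue mug, 80 mm diameter, 92 mm high, handle reaching 77 mm from its axis; loose on the table to the right of the scale. Origin: centre of the underside.
- jar: Closed cereal storage jar, tan with a wooden lid and knob, 89 mm diameter, 159 mm high; loose on the table to the right of the scale. Origin: centre of the underside.
- egg_cup: White egg cup with a brown egg, 47 mm diameter, 76 mm high in all; loose on the table to the right of the scale. Origin: centre of the underside.
- spoon: Spoon with a blue handle, 190 mm long, under 30 mm high, lying flat on the table to the left of the scale, roughly along the scale's x. Origin: on the table under its middle.
Mind the look-alikes: they are no part of the job. Leave any red look-alike of the bowl alone.

How it is judged (in metres and radians):
On the way, in this order (a step that is already met when the one before it is completed fails the run):
1. the bowl has been pushed to the middle of the plate (its middle within 15 mm of the plate's) and stands there at rest, let go (horizontal distance between bowl and plate_middle below 0.015 m and linear speed of bowl below 0.01 m/s and contact force between the arm and bowl below 0.1 N), for 0.2 s.
2. the tool point dwells 2 s above the blue-ringed eye: within 15 mm of it sideways and 25 to 70 mm above it (fingertips about 5 to 50 mm above), nothing touched and the bowl still in the middle (horizontal distance between the grasp point and tare_eye below 0.015 m and z of the grasp point in the frame of tare_eye between 0.025 and 0.07 m and contact force between the arm and anything else below 0.2 N and horizontal distance between bowl and plate_middle below 0.015 m and linear speed of bowl below 0.01 m/s), for 2 s.
At the end, for the whole second after the job is handed in: The bowl stands upright and at rest on the plate, its middle within 15 mm of the plate's middle, and the tool point is more than 120 mm from both eyes (horizontal distance between bowl and plate_middle below 0.015 m and linear speed of bowl below 0.01 m/s and angle between bowl's own z axis and vertical below 0.05 rad and z of bowl in the frame of scale between 0.051 and 0.059 m and distance between the grasp point and tare_eye above 0.12 m and distance between the grasp point and units_eye above 0.12 m); the robot touches nothing.
It fails at once if the bowl is lifted off the plate (more than 6 mm) (z of bowl in the frame of scale above 0.061 m).
It fails at once if the bowl is tipped by more than 0.25 rad or pushed off the plate (angle between bowl's own z axis and vertical above 0.25 rad or z of bowl in the frame of scale below 0.045 m).
It fails at once if the robot touches the scale or one of its eyes (contact force between the arm and scale above 0.3 N or contact force between the arm and tare_eye above 0.3 N or contact force between the arm and units_eye above 0.3 N).
It fails at once if the tool point comes within 60 mm of the yellow-ringed eye (distance between the grasp point and units_eye below 0.06 m).
It fails at once if the mug, jar, egg cup or spoon is moved by more than 10 mm (distance of any of mug, jar, egg_cup, spoon from where it was at the start of the episode above 0.01 m).
It also fails if it takes over 45 s, if anything falls off the work surface, if the arm or the gripper's body presses on something with over 40 N, if the wrist force passes 120 N, or if a joint passes its speed limit or range.

ROBOT

A 7-joint arm with a two-finger parallel gripper is mounted at the origin on the work surface. World frame = base frame: x ahead of the robot, y to its left, z up, the work surface at z = 0. Lengths are in mm, angles in rad, forces in N, time in s.
With the tool pointing down it reaches from about 350 to 900 mm from the base axis. Payload 8.1 kg.
Tool frame: the origin (TCP) lies between the finger pads, 19 mm behind the fingertips; this is the grasp point; z points along the fingers, y is the line along which they close (so a half turn about z gives the same grasp; the last joint's range is limited). The gripper opens to 92 mm and grips with 3 to 60 N. Pads are 19 mm wide; open, the fingers measure 130 mm over their backs; the gripper's body (75 mm by 190 mm) begins 47 mm behind the grasp point.
Start: joints at [-1.315, 0.434, 0.025, 1.573, -0.012, 1.134, -0.075], TCP at [219.496, 585.202, 245.542] pointing down, gripper open.
Joint ranges: [-2.62, 2.62], [-0.44, 2.09], [-1.27, 1.32], [0.08, 2.57], [-1.32, 4.46], [0.12, 2], [-2.74, 2.74]. Speed limits (rad/s): [2.22, 2.22, 3.01, 3.01, 3.14, 3.14, 3.14].

INTERFACE

Orientations are given as a unit quaternion [x, y, z, w].
In Python, from workcell import * gives the robot as it stands. Calls block until the motion is done:
- goto(position, orientation): joint-space move of the TCP to a pose.
- movel(position, orientation=None, rate=150): straight line of the TCP; orientation=None keeps the orientation; rate is the mean speed in mm/s.
- move_j(angles): joint-space move.
- grip(opening, newtons=None): finger opening in mm; newtons is the grip in N (None keeps the last); returns when the fingers have stopped.
- hold(seconds).
- inverse_kinematics(position, orientation): joint angles nearest the present ones, or None.
- capture(name): name is "scene" or "top" or "wrist"; returns the picture (480x640x3 uint8, red, green, blue); there is no depth.
- camera_info(name): a dict with "fovy" (degrees; the focal length in pixels is half the picture's height over the tangent of half this angle, whatever the lens; pixels are square), "cx", "cy" (the principal point, pixels), "xyz" and "rotation" of the camera in the world. Camera axes: x right, y down, z forward; pixel columns grow to the right and rows downward; lengths in mm; the calibration is good to about 2 mm. A picture is of the moment at which its call begins: read the wrist's pose just before it. camera_info takes no time and is no camera call; for the wrist camera it gives the pose at the moment of the call.
A pose or a line that the arm cannot do raises IKError and nothing moves.
- hand_in(): hands the job in; it is judged then, once.
Readings, each from a call of its own:
- read_time_s(): time.
- read_joint_positions(): joint angles.
- read_joint_vel(): joint speeds.
- read_effort(): joint torques, N m.
- read_eef_pos(): TCP position.
- read_orientation(): TCP orientation.
- read_wrist_force(): force on the tool from outside, world axes, zero at the start.
- read_wrist_torque(): the same for the moment, N m.
- read_opening(): finger opening in mm.
- read_finger_force(): force on a finger pad.
Only numpy, scipy, OpenCV 4.12 (cv2) and the standard library are available. Lean on these libraries where they do the work, as an engineer would, in place of code of your own. Each camera call takes 0.05 s, during which the arm holds its last target. There are 200 camera calls.

## Working session

There is one attempt and no reset: what is moved stays moved. The work goes in short steps, each a Python script; the robot and the scene stay as the last script left them, time stands still between calls to the robot, and variables do not carry over. Pictures are saved under pics/ and viewed, at most 10 in all, crops included, and the job is handed in when it is done.

```bash
mkdir -p pics; python3 - <<'E'
from workcell import *
import cv2
for n in ("scene","top"):
    cv2.imwrite(f"pics/{n}0.png",cv2.cvtColor(capture(n),cv2.COLOR_RGB2BGR)); print(n,camera_info(n))
print(read_orientation(),read_time_s())
E
```

```text
scene {'fovy': 49.69202867827019, 'cx': 320.41269093460386, 'cy': 235.83102666888414, 'xyz': array([1128.11702733,  -63.99043687,  719.68658526]), 'rotation': array([ 0.72239727,  0.60059217, -0.21995545, -0.26277523])}
top {'fovy': 54.15316917751223, 'cx': 326.6777344047569, 'cy': 241.874186252989, 'xyz': array([ 4.96351657e+02, -9.44909504e-02,  7.99021344e+02]), 'rotation': array([ 0.7070757 , -0.70381084,  0.04696775, -0.04988266])}
[ 1.78457304e-01  9.83947425e-01 -6.72219546e-04 -6.16401112e-05] 0.1
```

View pics/top0.png

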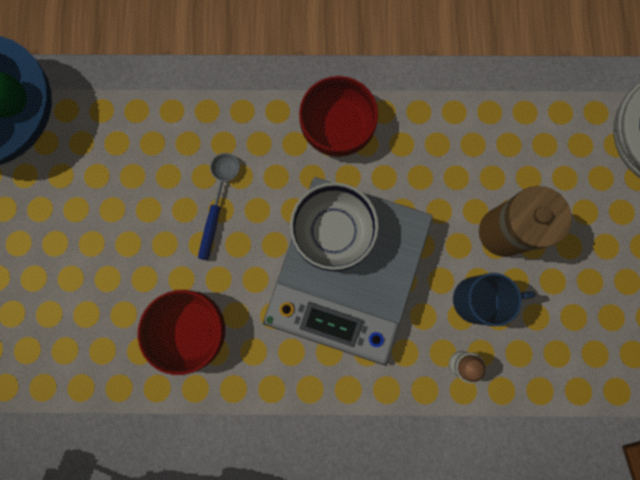

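View pics/scene0.png

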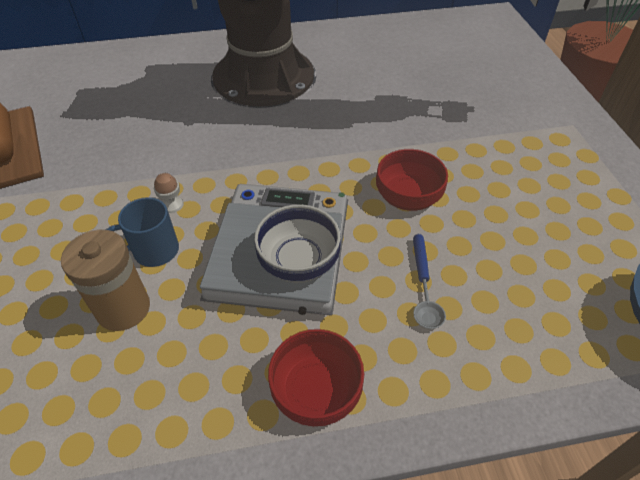

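The top view shows the scale, with the blue-ringed eye at (376,340) and the yellow-ringed eye at (287,310). Possible bowls are the white one with dark bands on the plate at (336,226), a red one at (340,115) and a red one at (181,332). I choose the white one. In the scene view the blue eye is at (248,195), the yellow eye at (329,202) and the bowl at (298,240).

```bash
cat > h.py <<'E'
from workcell import *
import cv2, numpy as np
from scipy.spatial.transform import Rotation as R
def ray(n,uv,ci=None):
    c=ci or camera_info(n); f=240/np.tan(np.radians(c["fovy"]/2))
    d=np.array([(uv[0]-c["cx"])/f,(uv[1]-c["cy"])/f,1])
    return np.array(c["xyz"]),R.from_quat(c["rotation"]).apply(d)
def plane(n,uv,z,ci=None):
    o,d=ray(n,uv,ci); return o+d*(z-o[2])/d[2]
def blob(img,box,lo,hi):
    """hull centre of the largest colour blob in box (u0,v0,u1,v1)"""
    u0,v0,u1,v1=box
    m=cv2.inRange(cv2.cvtColor(img[v0:v1,u0:u1],cv2.COLOR_RGB2HSV),lo,hi)
    cs,_=cv2.findContours(m,cv2.RETR_EXTERNAL,cv2.CHAIN_APPROX_NONE)
    c=max(cs,key=cv2.contourArea); h=cv2.convexHull(c); 
    (x,y),wh,a=cv2.fitEllipse(c)
    return np.array([x+u0,y+v0]),wh,cv2.contourArea(h),m
BL=((105,120,60),(130,255,255)); YE=((12,110,80),(32,255,255))
E
python3 - <<'E'
from h import *
t=cv2.cvtColor(cv2.imread("pics/top0.png"),cv2.COLOR_BGR2RGB); s=cv2.cvtColor(cv2.imread("pics/scene0.png"),cv2.COLOR_BGR2RGB)
for nm,n,im,box,c in [("blue","top",t,(364,328,388,352),BL),("yel","top",t,(276,299,298,320),YE),("blue","scene",s,(238,186,258,204),BL),("yel","scene",s,(319,194,339,210),YE)]:
    uv,wh,a,_=blob(im,box,*c); print(nm,n,uv,wh,a,plane(n,uv,45))
for n,im,box in [("top",t,(285,178,385,276)),("scene",s,(248,200,348,285))]:
    # bright steel/bowl vs dark-blue band
    hsv=cv2.cvtColor(im,cv2.COLOR_RGB2HSV); m=cv2.inRange(hsv,(105,60,20),(130,255,140))
    u0,v0,u1,v1=box; mm=m[v0:v1,u0:u1]
    cv2.imwrite(f"pics/m_{n}.png",cv2.resize(np.hstack([cv2.cvtColor(im[v0:v1,u0:u1],cv2.COLOR_RGB2BGR),cv2.merge([mm]*3)]),None,fx=4,fy=4,interpolation=0))
a=cv2.imread("pics/m_top.png");b=cv2.imread("pics/m_scene.png")
cv2.imwrite("pics/mask0.png",cv2.resize(np.vstack([a,b]),(600,600*(a.shape[0]+b.shape[0])//800)))
E
```

```text
blue top [375.83681488 339.19880581] (13.491034507751465, 14.356574058532715) 155.0 [445.89444541 -74.93643348  45.        ]
yel top [286.26597595 308.98897934] (13.723526954650879, 14.171136856079102) 157.0 [492.3193096   67.02368777  45.        ]
blue scene [247.55940437 194.34532642] (8.662358283996582, 11.515229225158691) 80.0 [447.86156889 -74.88891721  45.        ]
yel scene [328.81951904 202.05300426] (8.50862979888916, 12.387558937072754) 82.0 [494.21100575  67.13185757  45.        ]
```

View pics/mask0.png

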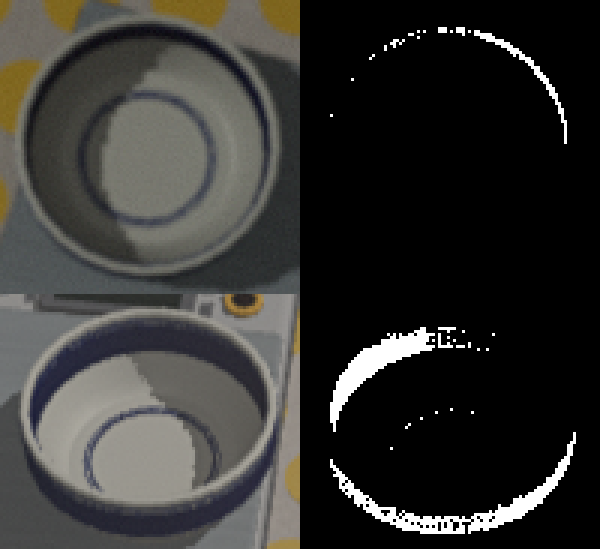

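The crop confirms the white bowl with the dark blue inner band, its rim circle centred near (335,226) in the top view. Next I'll fit the rim circle and plan the push.

```bash
cat >> h.py <<'E'
def rim(im,c0,r=(41,48)):
    g=cv2.cvtColor(im,cv2.COLOR_RGB2GRAY); u0,v0=int(c0[0])-70,int(c0[1])-70
    crop=cv2.resize(g[v0:v0+140,u0:u0+140],None,fx=4,fy=4,interpolation=cv2.INTER_CUBIC)
    h=cv2.HoughCircles(crop,cv2.HOUGH_GRADIENT,1,400,param1=120,param2=15,minRadius=4*r[0],maxRadius=4*r[1])[0][0]
    return (h[:2]+.5)/4-.5+[u0,v0],h[2]/4
def frame(im_top):
    b=plane("top",blob(im_top,(364,328,388,352),*BL)[0],45); y=plane("top",blob(im_top,(276,299,298,320),*YE)[0],45)
    ey=(y-b)/np.linalg.norm(y-b); ex=np.array([ey[1],-ey[0],0]); o=(b+y)/2+126*ex; return o,ex,ey
def bowl(im,c0):
    uv,r=rim(im,c0); o,ex,ey=frame(im); p=plane("top",uv,111); return p,uv,r,((p-o)@ex,(p-o)@ey)
E
python3 - <<'E'
from h import *
t=cv2.cvtColor(cv2.imread("pics/top0.png"),cv2.COLOR_BGR2RGB)
for r in [(40,46),(41,48)]: print(rim(t,(335,226),r))
print(frame(t)); p,uv,r,off=bowl(t,(335,226)); print(p,uv,r,off)
o,ex,ey=frame(t)
for c in [(345,116),(181,332),(226,170),(205,255)]: print(c,plane("top",c,50)) # neighbours
E
```

```text
(array([333.75, 225.75]), np.float32(40.45))Traceback (most recent call last):
  File "<stdin>", line 3, in <module>
  File "h.py", line 22, in rim
    h=cv2.HoughCircles(crop,cv2.HOUGH_GRADIENT,1,400,param1=120,param2=15,minRadius=4*r[0],maxRadius=4*r[1])[0][0]
      ~~~~~~~~~~~~~~~~~~~~~~~~~~~~~~~~~~~~~~~~~~~~~~~~~~~~~~~~~~~~~~~~~~~~~~~~~~~~~~~~~~~~~~~~~~~~~~~~~~~~~~^^^
TypeError: 'NoneType' object is not subscriptable
```

```bash
sed -i 's/param1=120,param2=15/param1=40,param2=10/; s/r=(41,48)/r=(42,47)/' h.py
python3 - <<'E'
from h import *
t=cv2.cvtColor(cv2.imread("pics/top0.png"),cv2.COLOR_BGR2RGB)
for r in [(42,44),(43,46),(42,47)]: print(rim(t,(335,226),r))
print(frame(t)); p,uv,r,off=bowl(t,(335,226)); print(p,uv,r,off)
o,ex,ey=frame(t)
for c in [(345,116),(181,332),(226,170),(205,255)]: print(c,plane("top",c,50)) # neighbours
E
```

```text
(array([333.5 , 225.25]), np.float32(43.85))
(array([333.5 , 225.25]), np.float32(43.925))
(array([333.5 , 225.25]), np.float32(43.825))
(array([588.86559419, -43.12076711,  45.        ]), array([ 0.95046601, -0.31082853,  0.        ]), array([0.31082853, 0.95046601, 0.        ]))
[616.24194758  -7.03837584 111.        ] [333.5  225.25] 43.825 (np.float64(14.804856764254417), np.float64(42.80443787019952))
(345, 116) [812.27151041 -26.34484947  50.        ]
(181, 332) [455.7536229  231.39100647  50.        ]
(226, 170) [718.41536339 169.62386669  50.        ]
(205, 255) [577.53245227 198.56049936  50.        ]
```

```bash
cat >> h.py <<'E'
def down(y):  # tool pointing down, y axis along horizontal vector y
    y=np.array([y[0],y[1],0])/np.hypot(y[0],y[1]); z=np.array([0,0,-1.]); return R.from_matrix(np.column_stack([np.cross(y,z),y,z])).as_quat()
def push(p,o,opening=60,z=104,short=2,clear=30,reach=68):
    d=(o-p)[:2]; L=np.hypot(*d); d/=L; q=down((-d[1],d[0])) if -d[1]>0 else down((d[1],-d[0]))
    at=lambda s,z: np.array([*(p[:2]+d*s),z])
    grip(opening); goto(at(-reach-clear,200),q); movel(at(-reach-clear,z),rate=150)
    movel(at(-reach-6,z),rate=60); print("f",read_wrist_force())
    movel(at(L-short-reach,z),rate=30); print("f",read_wrist_force(),read_eef_pos())
    hold(.3); movel(at(L-short-reach-clear,z),rate=60); movel(at(L-reach-clear,210),rate=200)
E
python3 - <<'E'
from h import *
t=cv2.cvtColor(cv2.imread("pics/top0.png"),cv2.COLOR_BGR2RGB); o=frame(t)[0]
push(plane("top",(334.2,225.6),111),o)
goto([400,300,300],down((.35,.94))); print(read_time_s())
t=capture("top"); cv2.imwrite("pics/top1.png",cv2.cvtColor(t,cv2.COLOR_RGB2BGR))
print(bowl(t,(360,250)))
E
```

```text
f [-1.03780145  0.4318641   0.83223188]
f [ 0.22644489  1.91284561 -1.16509728] [631.46784177  12.4888585  103.94603526]
9.4
(array([591.25216297, -40.38681731, 111.        ]), array([356., 242.]), np.float32(44.1), (np.float64(1.3716813160132335), np.float64(3.283216864820771)))
```

View pics/top1.png

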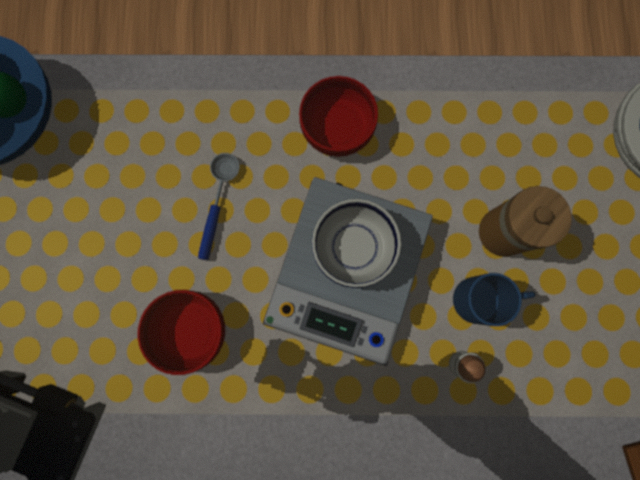

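The bowl now sits at (356,242), about 3.5 mm from the middle, and everything else is undisturbed. Now for the tare dwell above the blue eye at (376,340).

```bash
python3 - <<'E'
from h import *
e=np.array([446.9,-74.9,45]); q=down((1,-.15))
grip(0); goto(e+[0,0,175],q); movel(e+[0,0,48],rate=100); print(read_eef_pos()-e,read_wrist_force())
s=capture("scene"); hold(2.8)
movel(e+[0,0,200],rate=150); goto([400,300,300],down((.35,.94)))
t=capture("top"); print(bowl(t,(358,244)),read_time_s())
cv2.imwrite("pics/scene2.png",cv2.cvtColor(s,cv2.COLOR_RGB2BGR))
E
```

```text
[ 3.66038104e-01 -3.14614056e-02  4.84284384e+01] [-0.44697607 -0.76621743  0.57277353]
(array([591.25216297, -40.38681731, 111.        ]), array([356., 242.]), np.float32(44.05), (np.float64(1.3923409897795183), np.float64(3.3852743695909835))) 18.8333
```

View pics/scene2.png

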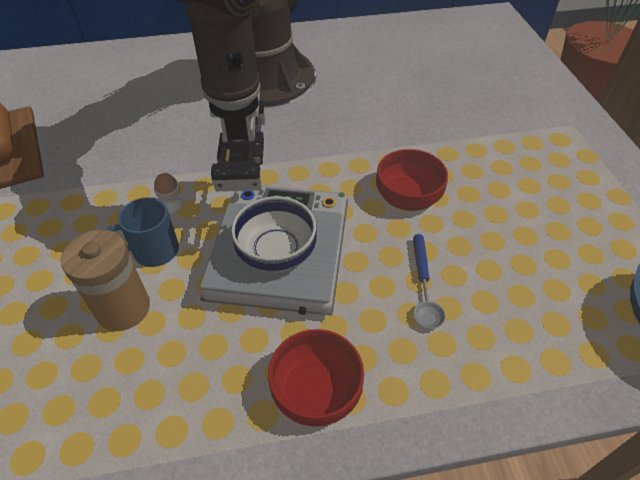

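The hand is above the blue eye at (248,195), and the bowl at (275,232) and the neighbours haven't moved.

```bash
python3 -c "
from workcell import *
print(hand_in())"
```

```text
the job is handed in; nothing more can be done
None
```

I pushed the bowl to about 3.5 mm from the plate's middle, held the hand 48 mm (tool point) above the blue eye for 2.8 s, drew it clear, and handed the job in at about 19 s; no verdict came back.

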